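# Start the slide scanner at its keys

### The job

Start a run on the slide scanner: with the fingertips, lightly press its large round key (wake), then the bar-shaped key (lamp), then the cross-shaped key (scan), in that order, each pushed well down so that it stays down. Do not press the small round cancel key, do not lift the keys or their loose modules out of the panel, and leave the cassette and the other things around alone.

Things in the scene. Friction and masses are not known exactly. Their poses are not given: they have to be found in the camera images.
- scanner: low slide scanner fixed to the bench, navy and silver, 220 (x) x 360 (y) x 65 mm high; origin at the centre of its underside, z up. Four key modules sit in pockets of its silver strip (top at 65 mm), in a row along y at x = -55 mm, 75 mm apart (y = -112.5 to 112.5 mm); which key is in which pocket varies. Display and slide bay lie behind them (+x), lower
- round_top (a point): centre of the top face of the large round key, a disc 38 mm across. All four keys are of the same white plastic, 20 mm tall over their black module when up, which puts their tops about 91 mm above the bench. The point goes down with the key
- round_latch (a joint): how far the round key is pushed down, in m: 0 up (starts 0 to 0.001), 0.008 fully down; over 0.004 counts as pressed. No return: about 2 N pushes it straight down and it stays where it is left. Pushed on past its end, the cap gives a further 8 mm on a spring (3 N rising to 9 N), comes back that far on release, and then is hard
- round_key: black module 50 x 50 x 18 mm that carries the round key; loose in its pocket (12 mm deep, 1.5 mm play a side), 8 mm proud of the strip; origin at the centre of its underside, 53 mm above the bench
- bar_top (a point): centre of the top face of the bar key, a plain straight bar 13 x 40 mm, its length along the panel's y. All four keys are of the same white plastic, 20 mm tall over their black module when up, which puts their tops about 91 mm above the bench. The point goes down with the key
- bar_latch (a joint): how far the bar key is pushed down, in m: 0 up (starts 0 to 0.001), 0.008 fully down; over 0.004 counts as pressed. No return: about 2 N pushes it straight down and it stays where it is left. Pushed on past its end, the cap gives a further 8 mm on a spring (3 N rising to 9 N), comes back that far on release, and then is hard
- bar_key: black module 50 x 50 x 18 mm that carries the bar key; loose in its pocket (12 mm deep, 1.5 mm play a side), 8 mm proud of the strip; origin at the centre of its underside, 53 mm above the bench
- cross_top (a point): centre of the top face of the cross key, a plus sign made of two bars 13 x 40 mm. All four keys are of the same white plastic, 20 mm tall over their black module when up, which puts their tops about 91 mm above the bench. The point goes down with the key
- cross_latch (a joint): how far the cross key is pushed down, in m: 0 up (starts 0 to 0.001), 0.008 fully down; over 0.004 counts as pressed. No return: about 2 N pushes it straight down and it stays where it is left. Pushed on past its end, the cap gives a further 8 mm on a spring (3 N rising to 9 N), comes back that far on release, and then is hard
- cross_key: black module 50 x 50 x 18 mm that carries the cross key; loose in its pocket (12 mm deep, 1.5 mm play a side), 8 mm proud of the strip; origin at the centre of its underside, 53 mm above the bench
- small_top (a point): centre of the top face of the small round key, a disc only 18 mm across; it cancels the run and is to be left alone. All four keys are of the same white plastic, 20 mm tall over their black module when up, which puts their tops about 91 mm above the bench. The point goes down with the key
- small_latch (a joint): how far the small key is pushed down, in m: 0 up (starts 0 to 0.001), 0.008 fully down; leave it up. No return: about 2 N pushes it straight down and it stays where it is left. Pushed on past its end, the cap gives a further 8 mm on a spring (3 N rising to 9 N), comes back that far on release, and then is hard
- small_key: black module 50 x 50 x 18 mm that carries the small key; loose in its pocket (12 mm deep, 1.5 mm play a side), 8 mm proud of the strip; origin at the centre of its underside, 53 mm above the bench
- cassette: bystander: white slide cassette 76 x 28 x 10 mm lying loose in the scanner's slide bay, behind the key row; origin under its centre
- bottle: bystander: amber reagent bottle with a white cap, 60 mm across, 125 mm tall, on the bench to the right (-y) of the scanner; origin under its centre
- beaker: bystander: clear beaker 64 mm across, 75 mm tall, on the bench to the right (-y) of the scanner; origin under its centre
- slidebox: bystander: white slide box 90 x 80 x 30 mm on the bench to the left (+y) of the scanner; origin under its centre
Not all that is in view belongs to the job. Leave any green or red look-alike of the round_key alone.

How it is judged:
On the way, in this order (a step that is already met when the one before it is completed fails the run):
1. the large round key is pressed down (over 4 mm) (value of joint round_latch above 0.004 m), for 0.1 s.
2. then the bar key is pressed down (over 4 mm) (value of joint bar_latch above 0.004 m), for 0.1 s.
3. then the cross key is pressed down (over 4 mm) (value of joint cross_latch above 0.004 m), for 0.1 s.
At the end, for the whole second after the job is handed in: The large round, bar and cross keys are each down more than 4 mm, the small round key less than 3 mm; every key module is within 6 mm and every bystander within 15 mm of where it started (value of joint each of round_latch, bar_latch, cross_latch above 0.004 m and value of joint small_latch below 0.003 m and distance of each of round_key, bar_key, cross_key, small_key from where it was at the start of the episode below 0.006 m and distance of each of cassette, bottle, beaker, slidebox from where it was at the start of the episode below 0.015 m); the robot touches nothing.
It fails at once if a key is pressed out of order (the bar key before the large round key, or the cross key before both) ((value of joint bar_latch above 0.004 m and value of joint round_latch below 0.004 m) or (value of joint cross_latch above 0.004 m and value of joint any of round_latch, bar_latch below 0.004 m)).
It fails at once if the small round key is pushed down more than 3 mm (value of joint small_latch above 0.003 m).
It fails at once if a key or the scanner is pressed harder than 15 N (contact force between any of the fingers, the arm and round_key above 15 N or contact force between any of the fingers, the arm and bar_key above 15 N or contact force between any of the fingers, the arm and cross_key above 15 N or contact force between any of the fingers, the arm and small_key above 15 N or contact force between any of the fingers, the arm and scanner above 15 N).
It fails at once if a key module is lifted or pulled out (moves 6 mm or more) (distance of any of round_key, bar_key, cross_key, small_key from where it was at the start of the episode above 0.006 m).
It fails at once if a bystander (cassette, bottle, beaker or slide box) is moved 15 mm or more, or lifted (distance of any of cassette, bottle, beaker, slidebox from where it was at the start of the episode above 0.015 m).
It also fails if it takes over 45 s, if anything falls off the work surface, if the arm or the gripper's body presses on something with over 40 N, if the wrist force passes 120 N, or if a joint passes its speed limit or range.

### The arm

A 6-joint arm with a two-finger parallel gripper is mounted at the origin on the work surface. World frame = base frame: x ahead of the robot, y to its left, z up, the work surface at z = 0. Lengths are in m, angles in rad, forces in N, time in s.
With the tool pointing down it reaches from about 0.35 to 0.775 m from the base axis. Payload 7.3 kg.
Tool frame: the origin (TCP) lies between the finger pads; the fingertips stand 14 mm ahead of it and the grasp point (between the pads) lies 5 mm behind it; z points along the fingers, y is the line along which they close (so a half turn about z gives the same grasp; the last joint's range is limited). The gripper opens to 92 mm and grips with 3 to 60 N. Pads are 19 mm wide; open, the fingers measure 130 mm over their backs; the gripper's body (75 mm by 190 mm) begins 47 mm behind the grasp point.
Start: joints at [-1.382, 0.342, 1.524, -0, 1.275, -0.146], TCP at [0.173, -0.496, 0.241] pointing down, gripper open.
Joint ranges: [-2.53, 2.53], [-0.77, 2.02], [0.04, 2.7], [-1, 4.14], [0.28, 2.66], [-3.11, 3.11]. Speed limits (rad/s): [2.57, 2.57, 3.14, 3.14, 3.14, 3.14].

### API

Orientations are given as [roll, pitch, yaw] about the fixed x, y, z axes, in that order (R = Rz(yaw) Ry(pitch) Rx(roll)).
In Python, from cell import robot, eyes gives the robot as it stands. The module is installed in compiled form; this text tells all that it offers.
- The arm moves only by the shell command python3 -m handwheel 'ROWS' [FORCE]. ROWS is JSON, one flat list of numbers, 5 for each row, row after row: the shift along the world's x, y, z in mm, then the turn about the world's z in rad, then the opening, from 0 (shut) to 1 (fully open). In form: [x, y, z, spin, jaw, x, y, z, spin, jaw, ...]. A call has 1 to 8 rows; each row shifts and turns the commanded pose from where the row before left it; what a row does not reach is not made up. A row lasts 1/10 s, in which the tool goes at most 50 mm and 8.59 degrees, less where a joint would pass 70% of its speed; a pose out of reach is approached as far as the arm can. A call with a gripper value outside its range is refused whole. The fingers move at their own pace and stop on an object; FORCE is the grip in N (left out, the last holds). Time passes only in rows, so rows that do not move let the fingers close. It gives the time, the measured TCP pose, the force, the opening and the grip force at its end, in the units of the state.
- robot.observe(): the state, without advancing time (a new reading comes with each control period).
- eyes.read_camera(name): name is "scene" or "top" or "wrist"; returns (picture, depth): 384x512x3 uint8, blue, green, red; 384x512 float32, m along the optical axis (not along the pixel's ray), 0 where there is no reading.
- eyes.calibration(name): a dict with "fx", "fy", "cx", "cy" (pixels), "dist_coeffs" ([k1, k2, p1, p2, k3] as OpenCV has them; the pictures are not rectified), "world_to_cam" (4x4, takes a point from world to camera coordinates). Camera axes: x right, y down, z forward; pixel columns grow to the right and rows downward; lengths in m; the calibration is good to about 2 mm. A picture is of the moment at which its call begins: read the wrist's pose just before it. calibration takes no time and is no camera call; for the wrist camera it gives the pose at the moment of the call.
- robot.hand_in(): hands the job in; it is judged then, once.
The state is a dict: "time": time; "qpos": joint angles; "qvel": joint speeds; "joint_efforts": joint torques, N m; "tool_pos": TCP position; "tool_rot": TCP orientation; "contact_force": force on the tool from outside, world axes, zero at the start; "torque": the same for the moment, N m; "opening": finger opening in m; "grip_force": force on a finger pad.
Only numpy, scipy, OpenCV 4.12 (cv2) and the standard library are available. Lean on these libraries where they do the work, as an engineer would, in place of code of your own. Each camera call takes 0.05 s, during which the arm holds its last target. There are 200 camera calls.

## Working session

There is one attempt and no reset: what is moved stays moved. The work goes in short steps, Python scripts to look and compute and a shell command to move; the robot and the scene stay as the last step left them, time stands still between calls to the robot, and variables do not carry over. Pictures are saved under pics/ and viewed, at most 10 in all, crops included, and the job is handed in when it is done.

```bash
mkdir -p pics
python3 - <<'E'
from cell import robot, eyes
import cv2, numpy as np
s=robot.observe(); print(s['time'],s['tool_pos'],s['tool_rot'],s['opening'])
ims=[]
for n in ('top','scene'):
    p,d=eyes.read_camera(n); cv2.imwrite(f'pics/{n}0.png',p); np.save(f'{n}0.npy',d)
    c=eyes.calibration(n); print(n,c['fx'],c['dist_coeffs'],np.linalg.inv(c['world_to_cam'])[:3].round(3).tolist())
E
```

```text
0.0 [ 0.17243706 -0.4954669   0.24004688] [-3.14007496e+00 -1.96594426e-04  3.34800507e-01] 0.09187444846802248
top 407.6384264451975 [-0.05775199  0.          0.          0.          0.        ] [[-0.065, -0.974, 0.217, 0.341], [-0.998, 0.062, -0.018, 0.044], [0.004, -0.218, -0.976, 0.985]]
scene 376.31207842829957 [-0.03853394  0.          0.          0.          0.        ] [[0.467, 0.458, -0.756, 1.175], [0.884, -0.246, 0.397, -0.283], [-0.004, -0.854, -0.52, 0.527]]
```

View pics/top0.png

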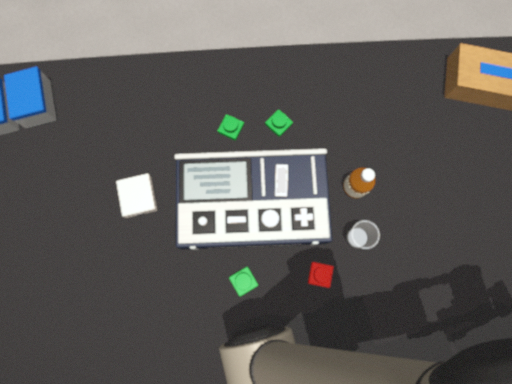

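View pics/scene0.png

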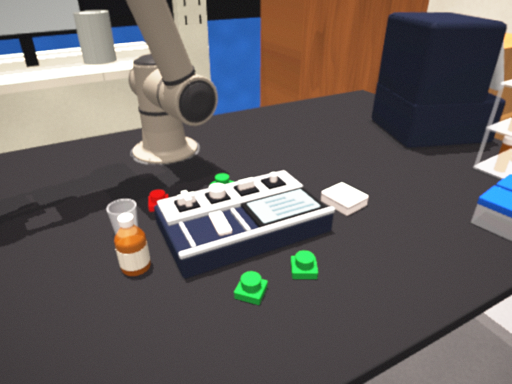

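Top view: left is +y. White keys in the panel: small disc (203,221), bar (237,220), large disc (270,218) and cross (302,217). Things that could be mistaken for the round key: small cancel disc (203,221), green modules (231,126), (279,121) and (243,281), red module (320,274), white bottle cap (369,174). I choose the large white disc at (270,218). Next I measure it and check a crop.

```bash
cat > h.py <<'E'
import cv2, numpy as np
from cell import robot, eyes
def cast(cal,uv,z):
    K=np.array([[cal['fx'],0,cal['cx']],[0,cal['fy'],cal['cy']],[0,0,1]])
    r=cv2.undistortPoints(np.array(uv,float).reshape(-1,1,2),K,np.array(cal['dist_coeffs'])).reshape(-1,2)
    T=np.linalg.inv(cal['world_to_cam']); d=np.c_[r,np.ones(len(r))]@T[:3,:3].T; o=T[:3,3]
    return o+d*((z-o[2])/d[:,2])[:,None]
E
python3 - <<'E'
from h import *
p=cv2.imread('pics/top0.png'); c=eyes.calibration('top'); d=np.load('top0.npy')
pts=[]
for n,u,v in (('small',203,221),('bar',237,220),('round',270,218),('cross',302,217)):
    w=13; roi=p[v-w:v+w,u-w:u+w].min(2); m=(roi>130).astype(np.uint8)
    k,l,st,ce=cv2.connectedComponentsWithStats(m)
    i=l[w,w]; uv=ce[i]+[u-w,v-w]
    X=cast(c,[uv],0.091)[0]; pts.append(X); print(n,st[i],uv.round(1),X.round(4), 'depth',d[v,u])
pts=np.array(pts); a=pts[0]-pts[-1]; print('row dir yaw of y axis',np.arctan2(-a[0],a[1]),np.linalg.norm(a))
cv2.imwrite('pics/crop.png',cv2.resize(p[190:250,170:335],None,fx=4,fy=4,interpolation=cv2.INTER_CUBIC))
E
```

```text
small [ 8  8 10 10 77] [202.2 220.5] [0.4697 0.145  0.091 ] depth 0.9023501
bar [  0   0  26  26 361] [236.2 217.8] [0.471  0.0698 0.091 ] depth 0.9012701
round [  0   0  26  26 504] [269.8 215.8] [ 0.4706 -0.0047  0.091 ] depth 0.90067554
cross [  0   0  26  26 452] [301.9 214.9] [ 0.4681 -0.0759  0.091 ] depth 0.90159655
row dir yaw of y axis -0.007428503483592897 0.2209123769185154
```

View pics/crop.png

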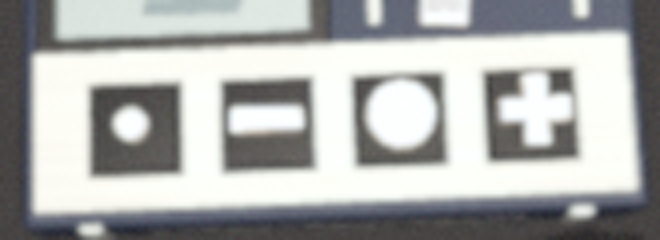

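The crop confirms it: small disc (131,124), bar (266,118), large disc (402,115), cross (536,110). The masks leaked into the strip, so I'll redo the centres with contours inside each module.

Run:
```python
from h import *
p=cv2.imread('pics/top0.png'); c=eyes.calibration('top')
g=cv2.resize(p[190:250,170:335],None,fx=4,fy=4,interpolation=cv2.INTER_CUBIC).min(2)
k,l,st,ce=cv2.connectedComponentsWithStats((g>150).astype(np.uint8))
pts=[]
for n,x,y in (('small',131,124),('bar',266,118),('round',402,115),('cross',536,110)):
    i=l[y,x]; uv=(ce[i]+.5)/4-.5+[170,190]; X=cast(c,[uv],0.091)[0]; pts.append(X); print(n,st[i],uv.round(1),X.round(4))
pts=np.array(pts); a=pts[0]-pts[-1]; yaw=np.arctan2(-a[0],a[1]); print(yaw,np.linalg.norm(a))
s=robot.observe(); print('shift to round mm',(pts[2]-s['tool_pos'])*1000,'spin',yaw-s['tool_rot'][2])
```

```text
small [ 112  106   38   37 1080] [202.2 220.5] [0.4695 0.145  0.091 ]
bar [ 227  104   79   31 2226] [235.9 219.2] [0.4678 0.0707 0.091 ]
round [   31    30   610   186 76094] [256.3 220.1] [0.463  0.0258 0.091 ]
cross [   31    30   610   186 76094] [256.3 220.1] [0.463  0.0258 0.091 ]
-0.05506127363029413 0.1194240135234479
shift to round mm [ 290.50301197  521.31545736 -149.12469318] spin -0.3898529072676876
```

```bash
python3 -m handwheel '[25,42,0,-0.05,0,25,42,0,-0.05,0,25,42,0,-0.05,0,25,42,0,-0.05,0,25,42,0,-0.05,0,25,42,0,-0.05,0,25,42,0,-0.055,0]' 10; python3 -m handwheel '[25,42,0,0,0,25,42,0,0,0,25,42,0,0,0,25,42,0,0,0,15,29,-10,0,0,0,0,-10,0,0,0,0,0,0,0]'
python3 - <<'E'
from h import *
s=robot.observe(); print(s['time'],s['tool_pos'],s['tool_rot'],s['opening'],s['contact_force'])
c=eyes.calibration('wrist');p,d=eyes.read_camera('wrist'); cv2.imwrite('pics/w1.png',p); np.savez('w1.npz',T=c['world_to_cam'],d=d)
print(c)
E
```

```text
time: 0.8
tool_pos: [0.348, -0.2, 0.2407]
tool_rot: [3.142, -0.0, -0.023]
contact_force: [1.0, -0.1, 0.6]
opening: 0.0405
grip_force: 0.0
time: 1.5
tool_pos: [0.4614, -0.0042, 0.2191]
tool_rot: [-3.141, 0.004, -0.018]
contact_force: [-0.8, -0.1, -0.6]
opening: 0.0009
grip_force: 0.0
1.5 [ 0.46141915 -0.00424202  0.21906643] [-3.14145997  0.00405841 -0.01812206] 0.0008677204105850909 [-0.77796914 -0.13230033 -0.62977944]
{'fx': 292.5010679111278, 'fy': 292.5010679111278, 'cx': 253.35205458142494, 'cy': 192.5939335520506, 'dist_coeffs': array([-0.05687874,  0.        ,  0.        ,  0.        ,  0.        ]), 'world_to_cam': array([[-1.99621889e-02, -9.99800636e-01, -4.47132906e-04,
         5.70363504e-03],
       [-9.64881246e-01,  1.91478158e-02,  2.61987675e-01,
         4.17349884e-01],
       [-2.61926882e-01,  5.66127762e-03, -9.65071116e-01,
         4.90042744e-01],
       [ 0.00000000e+00,  0.00000000e+00,  0.00000000e+00,
         1.00000000e+00]])}
```

View pics/w1.png

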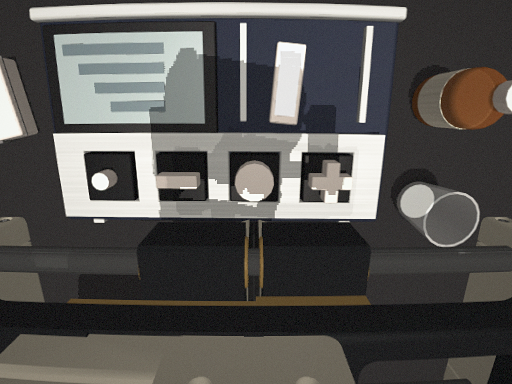

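The wrist view shows closed fingers at (254,260). The key tops are small (101,181), bar (178,180), large disc (254,181) and cross (330,181). I cast those onto the key-top plane.

Run:
```python
from h import *
c=eyes.calibration('wrist'); z=np.load('w1.npz'); c['world_to_cam']=z['T']; d=z['d']
T=np.linalg.inv(z['T']); print('cam',T[:3,3])
uv=[(101,181),(178.5,180.5),(254,181),(330,181)]
print(cast(c,uv,0.091).round(4))
for u,v in uv+[(150,185),(200,250),(252,250),(300,250),(160,250),(254,280)]:
    u,v=int(u),int(v);D=d[v,u]; print(u,v,(T@[(u-c['cx'])/c['fx']*D,(v-c['cy'])/c['fy']*D,D,1])[:3].round(4))
# top-view round/cross via higher threshold
p=cv2.imread('pics/top0.png'); ct=eyes.calibration('top')
for uv in ((270.1,218.5),(303.6,217.2)): print(cast(ct,[uv],.091).round(4))
print(robot.observe()['tool_pos'])
```

```text
cam [ 0.5311623  -0.00506311  0.36358812]
[[ 0.4718  0.1442  0.091 ]
 [ 0.4706  0.068   0.091 ]
 [ 0.4686 -0.0043  0.091 ]
 [ 0.4672 -0.0772  0.091 ]]
101 181 [0.4715 0.1421 0.0906]
178 180 [0.4713 0.068  0.0919]
254 181 [ 0.4688 -0.0043  0.0919]
330 181 [ 0.4673 -0.0767  0.0916]
150 185 [0.4609 0.1045 0.0665]
200 250 [0.4969 0.0096 0.2936]
252 250 [ 0.4929 -0.0039  0.286 ]
300 250 [ 0.4972 -0.0163  0.2952]
160 250 [0.4976 0.0197 0.2948]
254 280 [ 0.4553 -0.0038  0.2413]
[[ 0.4645 -0.0048  0.091 ]]
[[ 0.4626 -0.0791  0.091 ]]
[ 0.46171274 -0.00504268  0.21993754]
```

```bash
python3 -m handwheel '[2.5,0,-40,-0.003,0,2.5,0,-40,0,0,0,0,-20,0,0,0,0,0,0,0,0,0,0,0,0]'; python3 -m handwheel '[0,0,-4,0,0,0,0,-4,0,0,0,0,-2,0,0,0,0,-2,0,0,0,0,0,0,0]'
```

```text
time: 2.05
tool_pos: [0.4678, -0.0059, 0.1216]
tool_rot: [3.141, -0.001, -0.025]
contact_force: [-0.1, 0.7, 1.0]
opening: 0.0004
grip_force: 0.0
time: 2.55
tool_pos: [0.4675, -0.0048, 0.1087]
tool_rot: [3.142, 0.0, -0.023]
contact_force: [0.8, -0.6, 0.3]
opening: 0.0007
grip_force: 0.0
```

```bash
python3 -m handwheel '[0,0,-2,0,0,0,0,-2,0,0,0,0,-2,0,0,0,0,0,0,0]'; python3 -m handwheel '[0,0,-2,0,0,0,0,-2,0,0,0,0,0,0,0]'; python3 -m handwheel '[0,0,-2,0,0,0,0,0,0,0]'
```

```text
time: 2.95
tool_pos: [0.4675, -0.0048, 0.1025]
tool_rot: [3.142, 0.0, -0.023]
contact_force: [0.1, 0.5, -0.6]
opening: 0.0003
grip_force: 0.0
time: 3.25
tool_pos: [0.4675, -0.0049, 0.0985]
tool_rot: [3.142, 0.0, -0.023]
contact_force: [0.1, -0.6, -0.8]
opening: 0.0005
grip_force: 0.0
time: 3.45
tool_pos: [0.4675, -0.0049, 0.0967]
tool_rot: [3.141, -0.0, -0.023]
contact_force: [-0.5, 0.6, 3.2]
opening: 0.0009
grip_force: 1.4
```

```bash
python3 -m handwheel '[0,0,-1,0,0,0,0,-1,0,0,0,0,0,0,0]'; python3 -m handwheel '[0,0,0,0,0]'
```

```text
time: 3.75
tool_pos: [0.4675, -0.0049, 0.0948]
tool_rot: [3.141, -0.0, -0.023]
contact_force: [-1.8, -0.2, 4.1]
opening: 0.0005
grip_force: 2.1
time: 3.85
tool_pos: [0.4676, -0.0049, 0.0948]
tool_rot: [3.141, -0.0, -0.023]
contact_force: [-0.6, -1.2, 4.8]
opening: 0.0003
grip_force: 2.1
```

```bash
python3 -m handwheel '[0,0,5,0,0,0,0,20,0,0,0,0,40,0,0,0,20,30,0,0,0,30,0,0,0,0,24,0,0,0,0,0,0,0,0]'
cat > look.py <<'E'
from h import *
import sys
c=eyes.calibration('wrist'); p,d=eyes.read_camera('wrist'); cv2.imwrite(sys.argv[1],p); T=np.linalg.inv(c['world_to_cam'])
K=np.array([[c['fx'],0,c['cx']],[0,c['fy'],c['cy']],[0,0,1]])
for n,X in (('small',(.471,.1435,.091)),('bar',(.4695,.0695,.091)),('round',(.4675,-.0045,.09)),('cross',(.4655,-.0775,.091))):
    q=c['world_to_cam']@[*X,1]; uv=cv2.projectPoints(q[:3],np.zeros(3),np.zeros(3),K,np.array(c['dist_coeffs']))[0].ravel()
    u,v=uv.round().astype(int)
    if not(2<u<509 and 2<v<381): print(n,'out'); continue
    D=np.median(d[v-2:v+3,u-2:u+3]); r=cv2.undistortPoints(uv.reshape(1,1,2),K,np.array(c['dist_coeffs'])).ravel()
    print(n,u,v,(T@[r[0]*D,r[1]*D,D,1])[:3].round(4))
print(robot.observe()['tool_pos'],robot.observe()['time'])
E
python3 look.py pics/w2.png
```

```text
time: 4.55
tool_pos: [0.4672, 0.0712, 0.19]
tool_rot: [-3.141, -0.0, -0.02]
contact_force: [-0.1, -0.7, -0.3]
opening: 0.0007
grip_force: 0.0
small 171 195 [0.4709 0.1436 0.0907]
bar 256 194 [0.4697 0.0695 0.0919]
round 341 195 [ 0.4658 -0.0064  0.0839]
cross 423 195 [ 0.4656 -0.0772  0.0915]
[0.46722088 0.06996535 0.18975473] 4.6
```

View pics/w2.png

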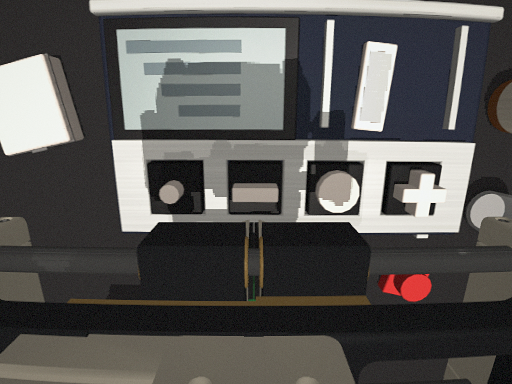

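The round key at (340,192) is down 8 mm by depth (top at 83.9 mm). The bar (255,192), small (172,192) and cross (420,193) keys are still up. Next is the bar.

```bash
python3 -m handwheel '[2,0,-40,0,0,0,0,-35,0,0,0,0,-5,0,0,0,0,0,0,0,0,0,-3,0,0,0,0,-3,0,0,0,0,0,0,0]'; python3 -m handwheel '[0,0,-2,0,0,0,0,-2,0,0,0,0,0,0,0]'; python3 -m handwheel '[0,0,-2,0,0,0,0,-2,0,0,0,0,0,0,0,0,0,0,0,0]'
```

```text
time: 5.3
tool_pos: [0.4703, 0.069, 0.1046]
tool_rot: [3.141, -0.002, -0.023]
contact_force: [0.7, -0.5, 0.5]
opening: 0.0004
grip_force: 0.2
time: 5.6
tool_pos: [0.4698, 0.0691, 0.0999]
tool_rot: [3.142, -0.001, -0.023]
contact_force: [2.0, -1.4, 1.6]
opening: -0.0001
grip_force: 0.7
time: 6.0
tool_pos: [0.4698, 0.0692, 0.0959]
tool_rot: [3.142, -0.001, -0.023]
contact_force: [2.0, -0.4, 2.1]
opening: 0.0007
grip_force: 1.7
```

```bash
python3 -m handwheel '[0,0,-1,0,0,0,0,-0.5,0,0,0,0,0,0,0]'; python3 -m handwheel '[0,0,5,0,0,0,0,20,0,0,0,0,40,0,0,0,-20,30,0,0,-2,-50,0,0,0,-2,-50,0,0,0,0,-27,0,0,0,0,0,0,0,0]'; python3 look.py pics/w3.png
```

```text
time: 6.3
tool_pos: [0.4698, 0.0691, 0.0944]
tool_rot: [3.142, -0.001, -0.023]
contact_force: [1.9, -0.2, 5.2]
opening: 0.0006
grip_force: 2.3
time: 7.1
tool_pos: [0.4646, -0.0804, 0.1888]
tool_rot: [3.142, 0.002, -0.027]
contact_force: [0.2, 0.5, -0.7]
opening: 0.0004
grip_force: 0.0
small 6 197 [0.471  0.1434 0.0911]
bar 84 196 [0.4678 0.0736 0.0844]
round 167 196 [ 0.4657 -0.0024  0.0835]
cross 251 196 [ 0.4656 -0.0775  0.0915]
[ 0.4645422  -0.07874653  0.18876921] 7.15
```

Bar is down too. Now the cross.

```bash
python3 -m handwheel '[1,1,-40,0,0,0,0,-35,0,0,0,0,-5,0,0,0,0,0,0,0,0,0,-3,0,0,0,0,-2,0,0,0,0,0,0,0]'; python3 -m handwheel '[0,0,-2,0,0,0,0,-2,0,0,0,0,0,0,0]'; python3 -m handwheel '[0,0,-2,0,0,0,0,-2,0,0,0,0,0,0,0,0,0,0,0,0]'
```

```text
time: 7.85
tool_pos: [0.467, -0.0768, 0.1051]
tool_rot: [3.141, -0.002, -0.023]
contact_force: [-0.4, -0.6, -0.2]
opening: 0.0006
grip_force: 0.0
time: 8.15
tool_pos: [0.4668, -0.0769, 0.1003]
tool_rot: [3.141, -0.001, -0.023]
contact_force: [0.4, -0.2, 1.5]
opening: 0.0003
grip_force: 0.5
time: 8.55
tool_pos: [0.4668, -0.0769, 0.0963]
tool_rot: [3.141, -0.001, -0.023]
contact_force: [1.2, 0.9, 2.6]
opening: 0.0004
grip_force: 1.5
```

```bash
python3 -m handwheel '[0,0,-1,0,0,0,0,-1,0,0,0,0,0,0,0]'; python3 -m handwheel '[0,0,5,0,0,0,0,20,0,0,0,0,40,0,0,0,40,30,0,0,0,40,10,0,0,0,0,0,0,0,0,0,0,0,0]'; python3 look.py pics/w4.png
```

```text
time: 8.85
tool_pos: [0.4668, -0.0769, 0.0943]
tool_rot: [3.141, -0.001, -0.023]
contact_force: [1.4, -0.8, 5.4]
opening: 0.0004
grip_force: 2.3
time: 9.55
tool_pos: [0.4657, 0.0037, 0.199]
tool_rot: [3.141, 0.001, -0.021]
contact_force: [0.0, 0.3, -0.2]
opening: 0.0006
grip_force: 0.0
small 100 192 [0.4709 0.1437 0.0906]
bar 181 192 [0.4676 0.0714 0.0838]
round 263 192 [ 0.4659 -0.0047  0.0839]
cross 344 192 [ 0.4635 -0.0798  0.0839]
[0.46577126 0.00304805 0.1986547 ] 9.6
```

View pics/w4.png

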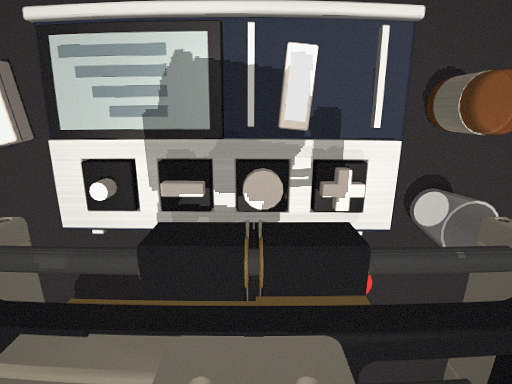

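The bar (183,189), round (263,189) and cross (342,189) keys are all down to about 84 mm. The small key (101,189) is still up and the modules are seated, so I hand it in.

```bash
python3 -c "
from cell import robot
print(robot.hand_in())"
```

```text
the job is handed in; nothing more can be done
None
```

The large round, bar and cross keys were pressed in that order and each stays about 8 mm down; the small key is still up, nothing else looked disturbed, and the job is handed in (no verdict was returned).

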